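# Seat the thrust washer in its counterbore and swing the keeper over it

## Robot

A 6-joint arm with a two-finger parallel gripper is mounted at the origin on the work surface. World frame = base frame: x ahead of the robot, y to its left, z up, the work surface at z = 0. Lengths are in m, angles in rad, forces in N, time in s.
With the tool pointing down it reaches from about 0.325 to 0.875 m from the base axis. Payload 4.4 kg.
Tool frame: the origin (TCP) lies at the very end of the fingers, on their centre line; the grasp point (between the pads) lies 19 mm behind it; z points along the fingers, y is the line along which they close (so a half turn about z gives the same grasp; the last joint's range is limited). The gripper opens to 85 mm and grips with 20 to 120 N. Pads are 22 mm wide; open, the fingers measure 114 mm over their backs; the gripper's body (76 mm by 85 mm) begins 54 mm behind the grasp point. The pads swing forward as they close: fully open they stand 13 mm farther back than shut.
Start: joints at [-1.345, 0.207, 1.542, -0, 1.393, -0.15], TCP at [0.211, -0.535, 0.231] pointing down, gripper open.
Joint ranges: [-2.73, 2.73], [-0.86, 2.22], [0.23, 2.46], [-1.11, 4.25], [0.08, 2.63], [-2.82, 2.82]. Speed limits (rad/s): [2.79, 2.79, 3.14, 3.14, 3.14, 3.14].

## Interface

Orientations are given as a rotation vector (axis times angle).
In Python, from bench import manip gives the robot as it stands. The module is installed in compiled form; this text tells all that it offers.
- The arm moves only by the tool jog_arm, never from a script. Its argument "motion" is a list of rows, each a list of 7 numbers: the shift along the tool's x, y, z in units of 25 mm (1.0 is 25 mm), then the turn, a rotation vector about the tool's x, y, z in units of 5 degrees (1.0 is 5 degrees), then the finger opening in mm, from 0 to 85.4. A call has 1 to 8 rows; each row is the pose to reach, as a shift and turn from the pose commanded when the call began, along the tool's axes at that moment; what a row does not reach only later rows make up. A row lasts 1/12 s, in which the tool goes at most 41.7 mm and 7.16 degrees, less where a joint would pass 70% of its speed; a pose out of reach is approached as far as the arm can. A call with a gripper value outside its range is refused whole. The fingers move at their own pace and stop on an object; "grip_force" is the grip in N (left out, the last holds). Time passes only in rows, so rows that repeat a pose let the fingers close. It gives the time, the measured TCP pose, the force, the opening and the grip force at its end, in the units of the state.
- manip.read_state(): the state, without advancing time (a new reading comes with each control period).
- manip.grab_frame(name): name is "side" or "top" or "wrist"; returns (picture, depth): 400x640x3 uint8, red, green, blue; 400x640 float32, m along the optical axis (not along the pixel's ray), 0 where there is no reading.
- manip.camera_model(name): a dict with "vfov" (degrees; the focal length in pixels is half the picture's height over the tangent of half this angle, whatever the lens; pixels are square), "cx", "cy" (the principal point, pixels), "k1" (the pictures are not rectified: a ray, as slopes to the right and down, at radius r is drawn at 1 + k1 r^2 times it, then the intrinsics apply), "R" (3x3) and "t" (3): a world point X has camera coordinates R X + t; the wrist camera has in their place "hand_eye" (4x4, takes a point from camera to tool coordinates, whose origin is the TCP and whose axes are the flange's). Camera axes: x right, y down, z forward; pixel columns grow to the right and rows downward; lengths in m; the calibration is good to about 2 mm. A picture is of the moment at which its call begins: read the wrist's pose just before it. camera_model takes no time and is no camera call.
- manip.finish_job(): hands the job in; it is judged then, once.
The state is a dict: "t": time; "joint_positions": joint angles; "qd": joint speeds; "joint_torque": joint torques, N m; "position": TCP position; "ee_rot": TCP orientation; "ft_force": force on the tool from outside, world axes, zero at the start; "ft_torque": the same for the moment, N m; "finger_gap": opening from 0.0 (shut) to 1.0 (fully open); "finger_force": force on a finger pad.
Only numpy, scipy, OpenCV 4.12 (cv2) and the standard library are available. Lean on these libraries where they do the work, as an engineer would, in place of code of your own. Each camera call takes 0.05 s, during which the arm holds its last target. There are 200 camera calls.

## Task

Without picking anything up, nudge the loose brass washer along the top of the blue bearing carrier with your fingertips until it drops over the edge and lies flat in the round recess. Then push the yellow keeper arm round by its post until it stands fully closed over the washer. Leave the bowl, wrench, hammer and fuse box where they are, and never lift the washer or push it off the carrier.

Things in the scene. Friction and masses are not known exactly. Their poses are not given: they have to be found in the camera images.
- carrier: Blue painted bearing carrier, a block bolted down to the work surface, 170 mm (its x) by 120 mm (its y) by 30 mm high; origin at the centre of its underside, z up. The half towards -x of its flat top is a bare apron on which the washer starts; the round recess is in the half towards +x.
- recess (a point): Centre of the round recess (bare steel floor), at the level of the carrier's top face (30 mm above the work surface), 35 mm along carrier +x from its middle. Diameter 57 mm, depth 5 mm. A C-shaped steel stop lip, 3 mm high, 4.5 mm thick, stands round its far side (70 degrees either way of carrier +x), flush with the recess wall; the side towards the apron is open for the washer.
- washer_mid (a point): Centre (half-way up) of the loose brass washer: outer diameter 50 mm, hole 18 mm, 7 mm thick, about 100 g. It starts lying flat on the apron of the carrier, this point then 33.5 mm above the work surface; seated in the recess it is at 28.5 mm and the washer stands 2 mm proud of the top face.
- keeper (a joint): Angle (rad) of the yellow keeper arm: 0 closed, at a hard stop, the arm over the recess, pointing from the pivot along the carrier's -y; grows as it opens, anticlockwise from above; at 1.57 it points along carrier +x; stop at 1.9. Starts open, no spring, friction holds it (about 1 N at the post). Arm 12 mm wide, 6 mm thick, underside 4.5 mm above the top face, clear of lip and seated washer.
- keeper_post (a point): On the axis of the upright round yellow post at the free end of the keeper arm, by which it is pushed: 11 mm in diameter, 45 mm from the pivot axis; this point is 50.5 mm above the work surface; the post's top is 10 mm higher, the arm's upper face 10 mm lower.
- keeper_pivot (a point): Pivot axis of the keeper arm, at the arm's underside (34.5 mm above the work surface), 50 mm from the recess centre along the carrier's +y. The pivot's head reaches 10 mm higher.
- bowl: White ceramic bowl of small washers, 104 mm across, 42 mm high, origin under its centre; stands on the carrier's -y side. Leave alone.
- wrench: Combination wrench, 170 mm long along its x, lying flat on the carrier's +y side. Leave alone.
- hammer: Tack hammer, 240 mm long along its x, lying beyond the bowl. Leave alone.
- fuse_box: Red plastic fuse box, 85 by 130 by 56 mm high, origin under its centre; stands beyond the carrier's +x end. Leave alone.
Mind the look-alikes: they are no part of the job. Of the things like the carrier, leave any that is green; of the rest the larger one is meant. Of the things that look like the part that bears washer_mid, the largest one is meant.

How it is judged:
On the way, in this order (a step that is already met when the one before it is completed fails the run):
1. the washer lies flat in the recess while the keeper is still open (horizontal distance between washer_mid and recess below 0.006 m and z of washer_mid in the frame of carrier below 0.0303 m and angle between washer_mid's own z axis and vertical below 0.06 rad and value of joint keeper above 0.6 rad), for 0.2 s.
2. the keeper is closed over the washer (value of joint keeper below 0.15 rad), for 0.2 s.
At the end, for the whole second after the job is handed in: The washer lies at rest and flat (within 0.06 rad) on the recess floor, its centre within 6 mm of the recess centre and less than 30.3 mm above the carrier's underside; the keeper stands within 0.15 rad of fully closed; bowl, wrench, hammer and fuse box are within 20 mm of where they started (horizontal distance between washer_mid and recess below 0.006 m and z of washer_mid in the frame of carrier below 0.0303 m and angle between washer_mid's own z axis and vertical below 0.06 rad and value of joint keeper below 0.15 rad and linear speed of washer below 0.02 m/s and distance of each of bowl, wrench, hammer, fuse_box from where it was at the start of the episode below 0.02 m); the robot touches nothing.
It fails at once if the washer is lifted or carried (centre more than 10 mm above where it lies on the top face) or turned up on edge (z of washer_mid in the frame of carrier above 0.0435 m or angle between washer_mid's own z axis and vertical above 0.5 rad).
It fails at once if the washer is pushed off the carrier (z of washer_mid in the frame of carrier below 0.022 m).
It fails at once if a bystander is knocked or moved by more than 20 mm (distance of any of bowl, wrench, hammer, fuse_box from where it was at the start of the episode above 0.02 m).
It also fails if it takes over 51 s, if anything falls off the work surface, if the arm or the gripper's body presses on something with over 40 N, if the wrist force passes 120 N, or if a joint passes its speed limit or range.

## Working session

There is one attempt and no reset: what is moved stays moved. The work goes in short steps, Python scripts to look and compute and a tool call to move; the robot and the scene stay as the last step left them, time stands still between calls to the robot, and variables do not carry over. Pictures are saved under pics/ and viewed, at most 11 in all, crops included, and the job is handed in when it is done.

Besides the shell and the picture viewer there is one more tool, called after "Call:" as name(argument=value, ...) on one line, values as JSON. jog_arm: Moves the arm, as the interface text tells. Its arguments: {"type":"object","properties":{"motion":{"type":"array","items":{"type":"array","items":{"type":"number"}}},"grip_force":{"type":"number"}},"required":["motion"]}

```bash
mkdir -p pics; cat > h.py <<'E'
import numpy as np, cv2
from bench import manip
from scipy.spatial.transform import Rotation as Ro
def K(m):
    f=200/np.tan(np.radians(m["vfov"])/2); return f
def rays(m,uv):
    f=K(m); d=(np.atleast_2d(uv).astype(float)-[m["cx"],m["cy"]])/f
    s=d.copy()
    for _ in range(20): s=d/(1+m["k1"]*(s**2).sum(1,keepdims=True))
    return np.c_[s,np.ones(len(s))]
def pose(m,st=None):
    if "hand_eye" in m:
        T=np.eye(4);T[:3,:3]=Ro.from_rotvec(st["ee_rot"]).as_matrix();T[:3,3]=st["position"]
        T=T@np.array(m["hand_eye"]);return T[:3,:3],T[:3,3]
    R=np.array(m["R"]);return R.T,-R.T@np.array(m["t"])
def onplane(m,uv,z,st=None):
    A,c=pose(m,st); w=rays(m,uv)@A.T
    return c+w*((z-c[2])/w[:,2])[:,None]
def proj(m,X,st=None):
    A,c=pose(m,st); p=(np.atleast_2d(X)-c)@A; s=p[:,:2]/p[:,2:]
    return s*(1+m["k1"]*(s**2).sum(1,keepdims=True))*K(m)+[m["cx"],m["cy"]]
E
python3 - <<'E'
from h import *
s=manip.read_state();print(s)
for n in("top","side","wrist"):
    p,d=manip.grab_frame(n);cv2.imwrite(f"pics/{n}0.png",p[:,:,::-1]);np.savez(f"{n}0.npz",p=p,d=d)
    print(n,manip.camera_model(n))
E
```

```text
{'t': 0.0, 'joint_positions': array([-1.34546995e+00,  2.07434474e-01,  1.54296261e+00,  1.68505821e-05,
        1.39350196e+00, -1.50516777e-01]), 'qd': array([-0.00034476,  0.0007703 ,  0.00076885,  0.00136628, -0.00030055,
       -0.00121316]), 'joint_torque': array([ 1.31954173e-03, -3.83030391e+01, -2.91597998e+01,  1.14586619e-04,
        1.06046215e-02,  6.67161313e-07]), 'position': array([ 0.21087148, -0.53412077,  0.23011344]), 'ee_rot': array([-3.08401985e+00, -5.86469083e-01,  1.09370804e-04]), 'ft_force': array([0.04680466, 0.91262682, 0.59926859]), 'ft_torque': array([ 0.02946042,  0.01243209, -0.04932965]), 'finger_force': 0.0, 'finger_gap': 0.9965439627896685}
top {'vfov': 51.754995346182945, 'cx': 323.884525131991, 'cy': 195.23975193596777, 'k1': -0.036614711527002845, 'R': array([[-0.00925244, -0.999919  , -0.00873988],
       [-0.99479409,  0.01009136, -0.10140458],
       [ 0.10148456,  0.00775614, -0.99480688]]), 't': array([0.04944073, 0.52726928, 0.96821914])}
side {'vfov': 43.28613177272444, 'cx': 314.4198152955735, 'cy': 199.7736808507428, 'k1': -0.015776276652691035, 'R': array([[-0.93462474, -0.35562718, -0.00242874],
       [-0.26875859,  0.71076477, -0.65006328],
       [ 0.23290643, -0.60691248, -0.7598762 ]]), 't': array([0.49478548, 0.15439474, 1.16248587])}
wrist {'vfov': 58.992823286040554, 'cx': 320.38268135102265, 'cy': 198.218169626177, 'k1': -0.018918652256863913, 'hand_eye': array([[-2.84989745e-05, -9.59101460e-01, -2.83062518e-01,
         7.11370770e-02],
       [ 9.99999951e-01,  6.12827841e-05, -3.08325459e-04,
        -2.57914083e-04],
       [ 3.13062257e-04, -2.83062513e-01,  9.59101410e-01,
        -1.42997828e-01],
       [ 0.00000000e+00,  0.00000000e+00,  0.00000000e+00,
         1.00000000e+00]])}
```

View pics/top0.png

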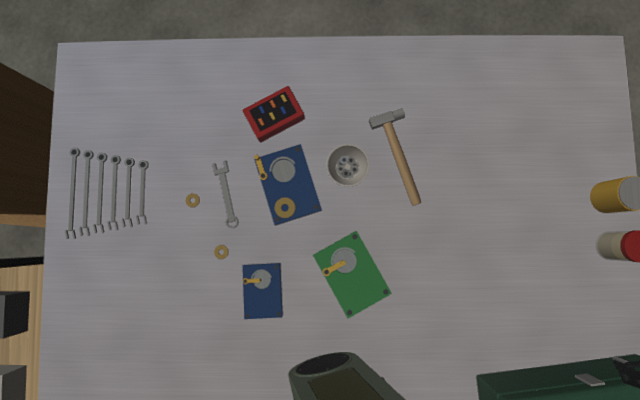

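View pics/side0.png

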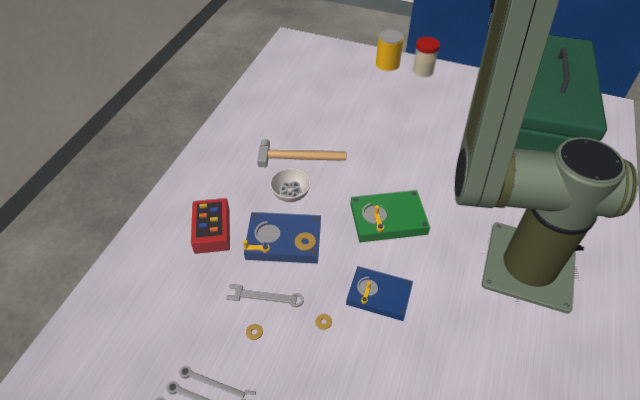

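The candidates in the top view are the large blue carrier at (290,185), a small blue one at (262,290) and a green one at (350,273). The large blue one is meant: green is excluded and it is the larger of the two blue ones. The washers are at (285,208) on the apron, (193,200) and (221,252), and the largest is the one on the apron. I'll measure these and confirm in a crop.

```bash
python3 - <<'E'
from h import *
out=[]
for n,box,wb in(("top",(235,130,335,235),(270,190,300,225)),("side",(230,200,335,270),(290,228,320,255))):
    p=np.load(n+"0.npz")["p"];m=manip.camera_model(n)
    hsv=cv2.cvtColor(p,cv2.COLOR_RGB2HSV)
    def mask(lo,hi,b):
        k=cv2.inRange(hsv,lo,hi);z=np.zeros_like(k);x0,y0,x1,y1=b;z[y0:y1,x0:x1]=k[y0:y1,x0:x1];return z
    blue=mask((105,90,30),(125,255,255),box)
    br=mask((12,80,60),(35,255,255),wb)
    c=max(cv2.findContours(br,0,1)[0],key=cv2.contourArea)[:,0]
    w=onplane(m,c,.037)[:,:2].astype(np.float32)
    (cx,cy),r=cv2.minEnclosingCircle(w);print(n,"washer",cx,cy,"r",r,"mean",w.mean(0))
    # blue top outline
    bc=max(cv2.findContours(blue,0,1)[0],key=cv2.contourArea)[:,0]
    W=onplane(m,bc,.03)[:,:2].astype(np.float32)
    rc=cv2.minAreaRect(W);print("rect z.03",rc,cv2.boxPoints(rc).round(4).tolist())
    # yellow
    ye=mask((18,150,90),(32,255,255),box);ye[wb[1]:wb[3],wb[0]:wb[2]]=0
    k=max(cv2.findContours(ye,0,1)[0],key=cv2.contourArea)[:,0]
    y=onplane(m,k,.0405)[:,:2].astype(np.float32);ry=cv2.minAreaRect(y);print("yellow",ry,cv2.boxPoints(ry).round(4).tolist())
    # gray recess inside hull
    h=np.zeros_like(blue);cv2.fillConvexPoly(h,cv2.convexHull(bc),255)
    g=cv2.inRange(hsv,(0,0,60),(180,70,255))&cv2.erode(h,np.ones((5,5)))
    gs=[q[:,0] for q in cv2.findContours(g,0,1)[0] if cv2.contourArea(q)>100]
    for q in gs:
        G=onplane(m,q,.03)[:,:2].astype(np.float32);print("gray",cv2.minEnclosingCircle(G),G.mean(0))
    x0,y0,x1,y1=box;out.append(cv2.resize(p[y0-5:y1+5,x0-5:x1+5,::-1],(400,400)))
cv2.imwrite("pics/crop.png",np.hstack(out))
E
```

```text
top washer 0.49859440326690674 0.1385440230369568 r 0.024191193282604218 mean [0.4984198  0.13846497]
rect z.03 ((0.5560559630393982, 0.13224096596240997), (0.16811667382717133, 0.11652230471372604), 17.22705841064453) [[0.4584999978542328, 0.16300000250339508], [0.49300000071525574, 0.05169999971985817], [0.6535999774932861, 0.1014999970793724], [0.6190999746322632, 0.21279999613761902]]
yellow ((0.5957245230674744, 0.1965160369873047), (0.039523981511592865, 0.009460161440074444), 21.099977493286133) [[0.5756000280380249, 0.19380000233650208], [0.5789999961853027, 0.1850000023841858], [0.6158999800682068, 0.19920000433921814], [0.612500011920929, 0.20800000429153442]]
gray ((0.5941249132156372, 0.1440790593624115), 0.033148787915706635) [0.5940476 0.1438947]
side washer 0.5009117126464844 0.14037799835205078 r 0.025553373619914055 mean [0.49988544 0.14015713]
rect z.03 ((0.5555257201194763, 0.14135056734085083), (0.16923509538173676, 0.13632917404174805), 17.231412887573242) [[0.4544999897480011, 0.18140000104904175], [0.4948999881744385, 0.05119999870657921], [0.656499981880188, 0.10130000114440918], [0.6161999702453613, 0.23149999976158142]]
yellow ((0.5997843742370605, 0.19696542620658875), (0.06377025693655014, 0.023770535364747047), 5.483426570892334) [[0.5669000148773193, 0.20569999516010284], [0.5691999793052673, 0.18209999799728394], [0.6327000260353088, 0.1881999969482422], [0.6304000020027161, 0.2117999941110611]]
gray ((0.59575355052948, 0.1496632844209671), 0.03982122614979744) [0.59242344 0.15176065]
```

View pics/crop.png

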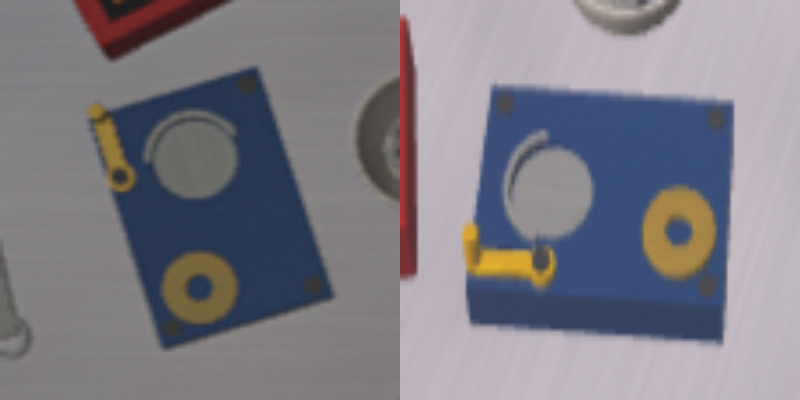

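The crop confirms it: the large blue carrier has the recess, the lip and the open keeper (post at top px (258,157)), and the large brass washer lies on the apron. The carrier centre is about (0.556,0.132) with yaw 17.2°, and the washer is about (0.4995,0.139). I'll move the arm over the carrier.

Call:
jog_arm(motion=[[1.1,-1.05,0,0,0,0,60],[2.2,-2.1,0,0,0,0,30],[3.3,-3.15,0,0,0,0,30],[4.4,-4.2,0,0,0,0,30],[5.5,-5.3,0,0,0,0,30],[6.6,-6.4,0,0,0,0,30],[7.7,-7.4,0,0,0,0,30],[8.8,-8.5,0,0,0,0,30]])

```text
t: 0.82
position: [0.338, -0.2548, 0.2311]
ee_rot: [3.086, 0.586, 0.0]
ft_force: [0.5, -0.4, 0.8]
finger_gap: 0.351
finger_force: 0.0
```

Call:
jog_arm(motion=[[1.1,-1.05,0,0,0,0,30],[2.2,-2.1,0,0,0,0,30],[3.3,-3.15,0,0,0,0,30],[4.4,-4.2,0,0,0,0,30],[5.5,-5.3,0,0,0,0,30],[6.6,-6.4,0,0,0,0,30],[7.7,-7.4,0,0,0,0,30],[8.8,-8.5,0,0,0,0,30]])

```text
t: 1.48
position: [0.4647, 0.0238, 0.2312]
ee_rot: [3.086, 0.587, 0.0]
ft_force: [0.1, -1.8, 0.8]
finger_gap: 0.349
finger_force: 0.0
```

Call:
jog_arm(motion=[[1.1,-1.0,0,0,0,0.8,30],[2.2,-2.0,0,0,0,1.6,30],[3.3,-3,0,0,0,2.4,30],[3.78,-3.54,0,0,0,3.2,30],[3.78,-3.54,0,0,0,3.83,30],[3.78,-3.54,0,0,0,3.83,30]])

```text
t: 1.98
position: [0.5196, 0.1403, 0.2306]
ee_rot: [3.141, 0.068, -0.002]
ft_force: [0.0, -0.2, -0.2]
finger_gap: 0.351
finger_force: 0.0
```

```bash
python3 - <<'E'
from h import *
s=manip.read_state();print({k:s[k] for k in("t","position","ee_rot","ft_force","finger_gap","joint_positions")})
p,d=manip.grab_frame("wrist");cv2.imwrite("pics/w1.png",p[:,:,::-1]);np.savez("w1.npz",p=p,d=d,pos=s["position"],rot=s["ee_rot"])
E
```

```text
{'t': 1.9833, 'position': array([0.51959429, 0.14028913, 0.23061462]), 'ee_rot': array([ 3.14069569e+00,  6.80859283e-02, -1.97700211e-03]), 'ft_force': array([ 0.02121252, -0.19889362, -0.22723863]), 'finger_gap': 0.3505241195063849, 'joint_positions': array([ 1.02886353e-01,  1.30055673e-01,  1.63176131e+00, -5.68153775e-05,
        1.38104303e+00,  1.63034299e+00])}
```

View pics/w1.png

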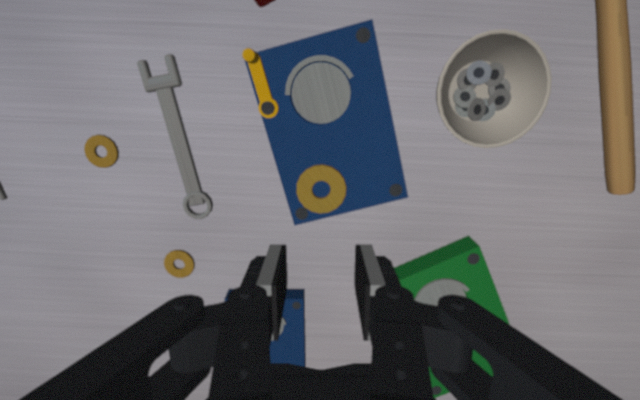

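The wrist view shows the carrier at (325,120), the washer at (321,189), the recess at (321,92), the pivot at (268,108), the post at (250,55), and the fingertips at (280,250) and (362,250). Next I'll measure from this view.

```bash
cat > meas.py <<'E'
from h import *
def measure(f,box=(235,10,415,232)):
    z=np.load(f);p=z["p"];st=dict(position=z["pos"],ee_rot=z["rot"]);m=manip.camera_model("wrist")
    hsv=cv2.cvtColor(p,cv2.COLOR_RGB2HSV);B=np.zeros(p.shape[:2],np.uint8);B[box[1]:box[3],box[0]:box[2]]=255
    blue=cv2.inRange(hsv,(105,90,30),(125,255,255))&B
    bc=max(cv2.findContours(blue,0,1)[0],key=cv2.contourArea)[:,0]
    hull=np.zeros_like(B);cv2.fillConvexPoly(hull,cv2.convexHull(bc),255)
    P=lambda c,h:onplane(m,c,h,st)[:,:2].astype(np.float32)
    rc=cv2.minAreaRect(P(bc,.03));print("rect",rc)
    y=cv2.inRange(hsv,(15,100,60),(35,255,255))&B
    for c in cv2.findContours(y,0,1)[0]:
        if cv2.contourArea(c)<60: continue
        c=c[:,0];print("yellow px",c.mean(0),"circ z.037",cv2.minEnclosingCircle(P(c,.037)),"rect z.0405",cv2.minAreaRect(P(c,.0405)))
    g=cv2.inRange(hsv,(0,0,60),(180,70,255))&cv2.erode(hull,np.ones((5,5)))
    for c in cv2.findContours(g,0,1)[0]:
        if cv2.contourArea(c)<300: continue
        c=c[:,0];print("gray z.025",cv2.minEnclosingCircle(P(c,.025)),P(c,.025).mean(0))
    return m,st,P
E
python3 - <<'E'
from meas import *
m,st,P=measure("w1.npz")
print("post top",P([[250,53]],.0605),"pivot",P([[268,108]],.042))
d=np.load("w1.npz")["d"]
# fingertip points in tool frame
A=np.array(m["hand_eye"])
for u,v in((272,250),(281,250),(268,285),(363,250),(371,250),(360,285),(373,335)):
    D=np.median(d[v-1:v+2,u-1:u+2]);q=rays(m,[[u,v]])[0]*D;print((u,v),D,(A@np.r_[q,1])[:3].round(4))
E
```

```text
rect ((0.5577949285507202, 0.13286717236042023), (0.16845521330833435, 0.11832453310489655), 17.1219482421875)
yellow px [320.78518519 188.65925926] circ z.037 ((0.5004977583885193, 0.13929089903831482), 0.02456560917198658) rect z.0405 ((0.5015544891357422, 0.1389472335577011), (0.04741361364722252, 0.046977490186691284), 2.4824538230895996)
yellow px [260.09333333  83.42      ] circ z.037 ((0.5973391532897949, 0.19920101761817932), 0.03148755058646202) rect z.0405 ((0.597400963306427, 0.19825883209705353), (0.06212089955806732, 0.017811167985200882), 19.722824096679688)
gray z.025 ((0.5956846475601196, 0.14458873867988586), 0.03308377042412758) [0.59511167 0.1445063 ]
post top [[0.6205453  0.20289975]] pivot [[0.57611275 0.19052166]]
(272, 250) 0.14374697 [ 0.0102 -0.0197 -0.0111]
(281, 250) 0.14408994 [ 0.01   -0.0161 -0.0108]
(268, 285) 0.11835484 [ 0.0097 -0.0176 -0.0377]
(363, 250) 0.14423978 [ 0.01    0.0174 -0.0106]
(371, 250) 0.1441832 [ 0.01    0.0206 -0.0107]
(360, 285) 0.13477865 [ 0.0012  0.0151 -0.0231]
(373, 335) 0.08398033 [ 0.0161  0.0125 -0.0717]
```

Call:
jog_arm(motion=[[-1.1,0,0,0,0,0,30],[-2.13,0,0.8,0,0,0,30],[-2.13,0,2.2,0,0,0,30],[-2.13,0,3.6,0,0,0,30],[-2.13,0,5,0,0,0,30],[-2.13,0,6.4,0,0,0,30],[-2.13,0,7.4,0,0,0,30],[-2.13,0,7.62,0,0,0,30]])

```text
t: 2.7
position: [0.4618, 0.1353, 0.0363]
ee_rot: [3.14, 0.065, -0.016]
ft_force: [0.2, 0.6, -0.6]
finger_gap: 0.354
finger_force: 0.0
```

Call:
jog_arm(motion=[[0,0,0.08,0,0,0,30],[0,0,0.16,0,0,0,30],[0,0,0.24,0,0,0,30],[0,0,0.24,0,0,0,30]])

```text
t: 3.03
position: [0.4682, 0.1368, 0.0364]
ee_rot: [-3.141, -0.065, -0.006]
ft_force: [0.1, -0.5, -0.4]
finger_gap: 0.353
finger_force: 0.0
```

```bash
python3 - <<'E'
from h import *
s=manip.read_state();print({k:s[k] for k in("t","position","ee_rot","ft_force","finger_gap")})
p,d=manip.grab_frame("wrist");cv2.imwrite("pics/w2.png",p[:,:,::-1]);np.savez("w2.npz",p=p,d=d,pos=s["position"],rot=s["ee_rot"])
E
```

```text
{'t': 3.0333, 'position': array([0.46823602, 0.13679598, 0.03642997]), 'ee_rot': array([-3.14060256, -0.0653099 , -0.00562412]), 'ft_force': array([ 0.13806839, -0.48318486, -0.37724784]), 'finger_gap': 0.35288705203308346}
```

View pics/w2.png

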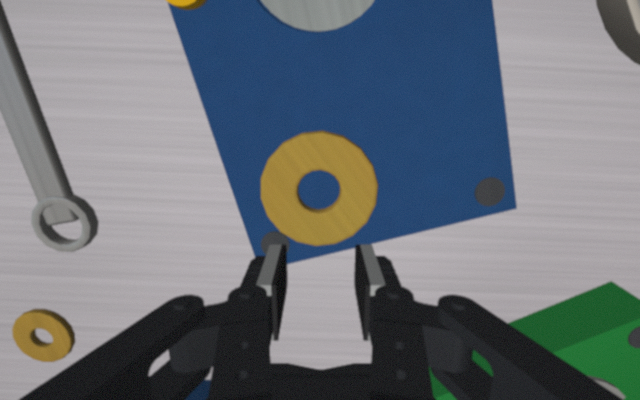

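The washer at (319,188) sits centred ahead of the two fingertips at (272,248) and (365,248). I'll keep descending gently until they touch.

Call:
jog_arm(motion=[[0,0,0,0,0,0,30],[0,0,0,0,0,0,30],[0,0,0,0,0,0,30],[0,0,0.04,0,0,0,30],[0,0,0.08,0,0,0,30],[0,0,0.12,0,0,0,30],[0,0,0.12,0,0,0,30],[0,0,0.12,0,0,0,30]])

```text
t: 3.75
position: [0.4664, 0.1367, 0.0316]
ee_rot: [3.141, 0.065, -0.001]
ft_force: [-0.5, 0.1, -0.2]
finger_gap: 0.352
finger_force: 0.0
```

Call:
jog_arm(motion=[[0,0,0.04,0,0,0,30],[0,0,0.08,0,0,0,30],[0,0,0.12,0,0,0,30],[0,0,0.12,0,0,0,30],[0,0,0.12,0,0,0,30]])

```text
t: 4.17
position: [0.4667, 0.1368, 0.0295]
ee_rot: [3.141, 0.066, -0.0]
ft_force: [-2.5, -0.9, 7.8]
finger_gap: 0.353
finger_force: 3.4
```

Contact with the apron at TCP z≈0.0295. I'll raise 3 mm and push.

Call:
jog_arm(motion=[[0,0,-0.06,0,0,0,30],[0,0,-0.12,0,0,0,30],[0.1,0,-0.12,0,0,0,30],[0.2,-0.01,-0.12,0,0,0,30],[0.35,-0.02,-0.12,0,0,0,30],[0.5,-0.03,-0.12,0,0,0,30],[0.65,-0.04,-0.12,0,0,0,30],[0.8,-0.04,-0.12,0,0,0,30]])

```text
t: 4.83
position: [0.4869, 0.1386, 0.0316]
ee_rot: [3.141, 0.065, -0.0]
ft_force: [0.4, -0.7, -0.5]
finger_gap: 0.349
finger_force: 0.3
```

Call:
jog_arm(motion=[[0.15,0,0,0,0,0,30],[0.3,0,0,0,0,0,30],[0.45,0,0,0,0,0,30],[0.6,0,0,0,0,0,30],[0.75,0,0,0,0,0,30],[0.9,0,0,0,0,0,30],[0.9,0,0,0,0,0,30]])

```text
t: 5.42
position: [0.5101, 0.1395, 0.032]
ee_rot: [-3.141, -0.065, -0.002]
ft_force: [-0.2, 0.3, -0.4]
finger_gap: 0.348
finger_force: 0.0
```

```bash
python3 - <<'E'
from h import *
s=manip.read_state();print({k:s[k] for k in("t","position","ee_rot","ft_force","finger_gap")})
p,d=manip.grab_frame("wrist");cv2.imwrite("pics/w3.png",p[:,:,::-1]);np.savez("w3.npz",p=p,d=d,pos=s["position"],rot=s["ee_rot"])
E
```

```text
{'t': 5.4167, 'position': array([0.51012139, 0.13952105, 0.03200835]), 'ee_rot': array([-3.14083232e+00, -6.50366044e-02, -2.10770584e-03]), 'ft_force': array([-0.21646127,  0.28154189, -0.43586787]), 'finger_gap': 0.3483369444643156}
```

View pics/w3.png

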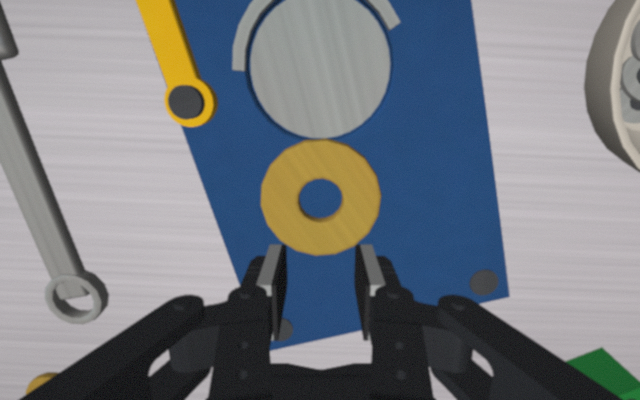

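The washer, at (320,197), is nested against both fingertips and lies straight behind the recess at (320,67). Next I'll measure both.

```bash
python3 - <<'E'
from h import *
z=np.load("w3.npz");p=z["p"];st=dict(position=z["pos"],ee_rot=z["rot"]);m=manip.camera_model("wrist")
hsv=cv2.cvtColor(p,cv2.COLOR_RGB2HSV)
y=cv2.inRange(hsv,(15,100,60),(35,255,255));y[:,:240]=0;y[:,400:]=0;y[:125]=0
c=max(cv2.findContours(y,0,1)[0],key=cv2.contourArea)[:,0]
w,r=cv2.minEnclosingCircle(onplane(m,c,.037,st)[:,:2].astype(np.float32));print("washer",w,r)
ed=np.array([[250,70],[255,45],[257,92],[275,118],[297,132],[320,137],[345,132],[365,118],[380,98],[390,70],[387,45]])
P=onplane(m,ed,.03,st)[:,:2]
A=np.c_[2*P,np.ones(len(P))];s=np.linalg.lstsq(A,(P**2).sum(1),rcond=None)[0]
R=(s[2]+s[0]**2+s[1]**2)**.5;print("recess",s[:2],R)
a=.0415;d=s[:2]-w;print("tool dx,dy units",(d@[np.cos(a),np.sin(a)])/.025,(d@[np.sin(a),-np.cos(a)])/.025)
E
```

```text
washer (0.539983868598938, 0.14070162177085876) 0.024695750325918198
recess [0.59116224 0.1429467 ] 0.026635257614002546
tool dx,dy units 2.049098078155579 -0.00479397968217662
```

Call:
jog_arm(motion=[[0.15,0,0,0,0,0,30],[0.3,0,0,0,0,0,30],[0.45,0,0,0,0,0,30],[0.6,0,0,0,0,0,30],[0.75,0,0,0,0,0,30],[0.9,0,0,0,0,0,30],[1.05,0,0,0,0,0,30],[1.2,0,0,0,0,0,30]])

```text
t: 6.13
position: [0.5393, 0.1408, 0.0318]
ee_rot: [-3.141, -0.065, 0.0]
ft_force: [-0.4, 0.3, -0.4]
finger_gap: 0.351
finger_force: 0.3
```

Call:
jog_arm(motion=[[0.1,0,0,0,0,0,30],[0.2,0,0,0,0,0,30],[0.3,0,0,0,0,0,30],[0.4,0,0,0,0,0,30],[0.5,0,0,0,0,0,30],[0.6,0,0,0,0,0,30],[0.7,0,0,0,0,0,30],[0.75,0,0,0,0,0,30]])

```text
t: 6.8
position: [0.5582, 0.1415, 0.0318]
ee_rot: [-3.141, -0.065, -0.001]
ft_force: [-0.3, 0.8, -0.3]
finger_gap: 0.351
finger_force: 0.2
```

Call:
jog_arm(motion=[[0.05,0,0,0,0,0,30],[0.1,0,0,0,0,0,30],[0.1,0,0,0,0,0,30],[0.1,0,0,0,0,0,30]])

```text
t: 7.13
position: [0.5604, 0.1416, 0.0319]
ee_rot: [-3.141, -0.065, -0.001]
ft_force: [0.3, 0.2, 0.1]
finger_gap: 0.355
finger_force: 0.0
```

```bash
python3 - <<'E'
from h import *
s=manip.read_state();print({k:s[k] for k in("t","position","ee_rot","ft_force","finger_gap")})
p,d=manip.grab_frame("wrist");cv2.imwrite("pics/w4.png",p[:,:,::-1]);np.savez("w4.npz",p=p,d=d,pos=s["position"],rot=s["ee_rot"])
E
```

```text
{'t': 7.1333, 'position': array([0.56040582, 0.14163758, 0.03186483]), 'ee_rot': array([-3.14089654e+00, -6.52560049e-02, -6.16660270e-04]), 'ft_force': array([0.26629778, 0.23073737, 0.14273775]), 'finger_gap': 0.3546474841747141}
```

View pics/w4.png

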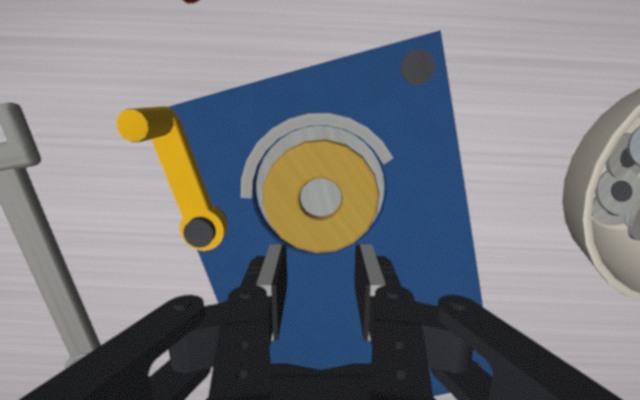

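The washer is over the recess at (321,196). I'll check its height from the depth image.

```bash
cat > dep.py <<'E'
from h import *
import sys
def dep(f,wc,m=None):
    z=np.load(f);st=dict(position=z["pos"],ee_rot=z["rot"]);m=manip.camera_model("wrist");A,c=pose(m,st)
    p=z["p"];hsv=cv2.cvtColor(p,cv2.COLOR_RGB2HSV)
    y=cv2.inRange(hsv,(15,100,60),(35,255,255));Y=np.zeros_like(y);x,v=wc;Y[v-70:v+70,x-70:x+70]=y[v-70:v+70,x-70:x+70]
    C=max(cv2.findContours(Y,0,1)[0],key=cv2.contourArea);M=np.zeros_like(Y);cv2.drawContours(M,[C],-1,255,-1)
    M=cv2.erode(M&Y,np.ones((5,5)));vv,uu=np.nonzero(M)
    X=c+(rays(m,np.c_[uu,vv])*z["d"][vv,uu][:,None])@A.T;X=X[z["d"][vv,uu]>0]
    k=np.linalg.lstsq(np.c_[X[:,:2]-X[:,:2].mean(0),np.ones(len(X))],X[:,2],rcond=None)[0];print("plane slope",k[:2],"z",k[2])
    for h in(.032,.037):print(h,cv2.minEnclosingCircle(onplane(m,C[:,0],h,st)[:,:2].astype(np.float32)))
    d=z["d"]
    return lambda u,v:(c+(rays(m,[[u,v]])*np.median(d[v-2:v+3,u-2:u+3]))@A.T)[0]
E
python3 - <<'E'
from dep import *
q=dep("w4.npz",(321,196));print("face",q(420,200),q(320,290),"floor",q(320,197))
E
```

```text
plane slope [8.20330595e-04 9.09179654e-05] z 0.03243563946359016
0.032 ((0.5892338156700134, 0.143252894282341), 0.02480348013341427)
0.037 ((0.5907087922096252, 0.14329957962036133), 0.02393900230526924)
face [0.58985009 0.10033155 0.03057745] [0.54477893 0.14118968 0.03062457] floor [0.58797647 0.14297684 0.02565621]
```

The washer is seated: its top is at z=0.0324, it is flat, and its centre is about 2 mm from the recess centre. Next I'll raise the arm and check how much room the fuse box leaves by the post.

Call:
jog_arm(motion=[[-0.2,0,0,0,0,0,30],[-0.4,0,0,0,0,0,30],[-0.4,0,-1,0,0,0,30],[-0.4,0,-2.2,0,0,0,0],[-0.4,0,-3.4,0,0,0,0],[-0.4,0,-4,0,0,0,0],[-0.4,0,-4,0,0,0,0]])

```text
t: 7.77
position: [0.5531, 0.1417, 0.1367]
ee_rot: [-3.14, -0.066, -0.014]
ft_force: [1.6, 0.4, -0.2]
finger_gap: -0.002
finger_force: 0.0
```

```bash
python3 - <<'E'
from h import *
s=manip.read_state();print({k:s[k] for k in("t","position","ee_rot","finger_gap","joint_positions")})
p=np.load("top0.npz")["p"];m=manip.camera_model("top");hsv=cv2.cvtColor(p,cv2.COLOR_RGB2HSV)
r=cv2.inRange(hsv,(0,100,40),(10,255,255))|cv2.inRange(hsv,(170,100,40),(180,255,255));r[:,350:]=0
c=max(cv2.findContours(r,0,1)[0],key=cv2.contourArea)[:,0]
for h in(0,.056):print(h,cv2.boxPoints(cv2.minAreaRect(onplane(m,c,h)[:,:2].astype(np.float32))).round(3).tolist())
z=np.load("w4.npz");st=dict(position=z["pos"],ee_rot=z["rot"]);m=manip.camera_model("wrist")
hsv=cv2.cvtColor(z["p"],cv2.COLOR_RGB2HSV)
print("post top",onplane(m,[[131,126]],.0605,st),"pivot",onplane(m,[[198,233]],.0445,st))
p,d=manip.grab_frame("wrist");cv2.imwrite("pics/w5.png",p[:,:,::-1]);np.savez("w5.npz",p=p,d=d,pos=s["position"],rot=s["ee_rot"])
E
```

```text
{'t': 7.7667, 'position': array([0.55310639, 0.14166642, 0.13671219]), 'ee_rot': array([-3.14011028, -0.06559016, -0.01447466]), 'finger_gap': -0.0017194196342722777, 'joint_positions': array([9.91624114e-02, 2.86398148e-01, 1.64994128e+00, 4.40395475e-05,
       1.19600457e+00, 1.62817317e+00])}
0 [[0.6669999957084656, 0.20600000023841858], [0.7289999723434448, 0.08900000154972076], [0.8140000104904175, 0.13500000536441803], [0.7519999742507935, 0.25099998712539673]]
0.056 [[0.6539999842643738, 0.19699999690055847], [0.7129999995231628, 0.0860000029206276], [0.7929999828338623, 0.1289999932050705], [0.734000027179718, 0.23899999260902405]]
post top [[0.61925142 0.20477711 0.0605    ]] pivot [[0.57657337 0.19096396 0.0445    ]]
```

View pics/w5.png

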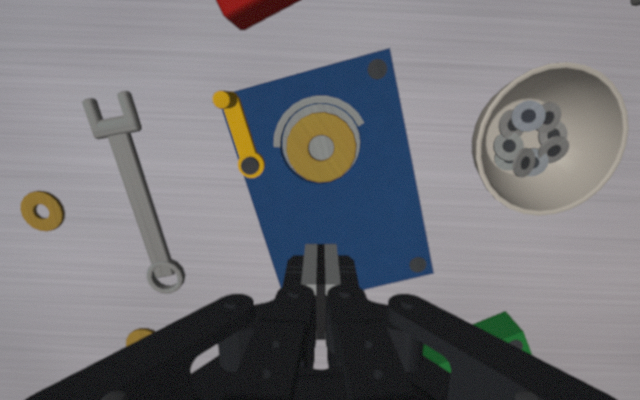

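The fuse box's nearest corner is about (0.655,0.20), 35 mm from the post at (0.620,0.204), so the fingers fit. I'll go behind the post at a height of 0.137 with the tool turned 31°.

Call:
jog_arm(motion=[[0.9,-0.8,0,0,0,1.2,0],[1.8,-1.6,0,0,0,2.4,0],[2.7,-2.4,0,0,0,3.6,0],[3.55,-3.24,0,0,0,4.8,0],[3.55,-3.24,0,0,0,5.8,0],[3.55,-3.24,0,0,0,6.28,0],[3.55,-3.24,0,0,0,6.28,0],[3.55,-3.24,0,0,0,6.28,0]])

```text
t: 8.48
position: [0.6339, 0.2256, 0.1294]
ee_rot: [3.04, -0.785, -0.006]
ft_force: [0.2, 0.1, 0.9]
finger_gap: 0.003
finger_force: 0.0
```

Call:
jog_arm(motion=[[0,0,0,0,0,0,0],[0,0,0,0,0,0,0]])

```text
t: 8.65
position: [0.6348, 0.2255, 0.1311]
ee_rot: [3.041, -0.786, -0.002]
ft_force: [0.4, -0.1, 1.1]
finger_gap: -0.002
finger_force: 0.0
```

Call:
jog_arm(motion=[[0.08,-0.08,0.8,0,0,0,0],[0.08,-0.08,1.6,0,0,0,0],[0.08,-0.08,2.4,0,0,0,0],[0.08,-0.08,3,0,0,0,0],[0.08,-0.08,3.32,0,0,0,0],[0.08,-0.08,3.32,0,0,0,0],[0.08,-0.08,3.32,0,0,0,0],[0.08,-0.08,3.32,0,0,0,0]])

```text
t: 9.32
position: [0.6394, 0.2268, 0.0502]
ee_rot: [-3.04, 0.787, -0.004]
ft_force: [-0.4, 0.1, 0.4]
finger_gap: -0.002
finger_force: 0.0
```

Call:
jog_arm(motion=[[0,0.15,0,0,0,0,0],[0,0.3,0,0,0,0,0],[0,0.45,0,0,0,0,0],[0,0.6,0,0,0,0,0],[0,0.75,0,0,0,0,0],[0,0.9,0,0,0,0,0],[0,0.9,0,0,0,0,0]])

```text
t: 9.9
position: [0.6295, 0.2067, 0.0508]
ee_rot: [-3.039, 0.787, -0.008]
ft_force: [2.8, 1.7, 1.5]
finger_gap: -0.001
finger_force: 1.5
```

```bash
python3 - <<'E'
from h import *
s=manip.read_state();print({k:s[k] for k in("t","position","ee_rot","ft_force")})
p,d=manip.grab_frame("wrist");cv2.imwrite("pics/w6.png",p[:,:,::-1]);np.savez("w6.npz",p=p,d=d,pos=s["position"],rot=s["ee_rot"])
E
```

```text
{'t': 9.9, 'position': array([0.62954539, 0.2066669 , 0.05078961]), 'ee_rot': array([-3.03889444,  0.78746411, -0.00809856]), 'ft_force': array([2.79025005, 1.74459693, 1.53194616])}
```

View pics/w6.png

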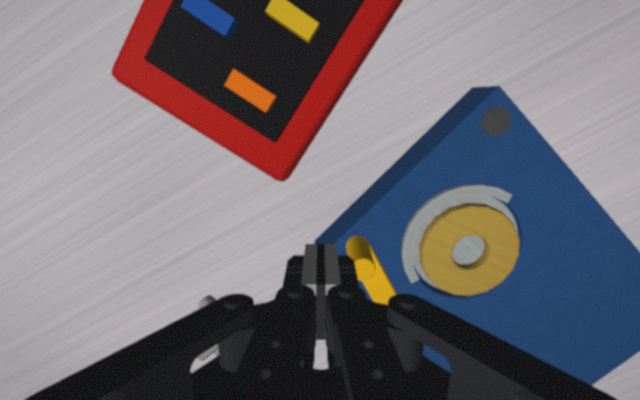

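```bash
python3 - <<'E'
from h import *
z=np.load("w6.npz");st=dict(position=z["pos"],ee_rot=z["rot"]);m=manip.camera_model("wrist")
for h,uv in((.0605,(357,243)),(.0605,(347,243)),(.0605,(367,242)),(.0605,(352,252)),(.0355,(320,245))):
    X=onplane(m,[uv],h,st)[0];print(uv,X,Ro.from_rotvec(st["ee_rot"]).as_matrix().T@(X-st["position"]))
E
```

```text
(357, 243) [0.63319025 0.18700247 0.0605    ] [ 0.01277899  0.01538529 -0.00970858]
(347, 243) [0.63517094 0.19057618 0.0605    ] [ 0.01277483  0.01129942 -0.00969415]
(367, 242) [0.63160281 0.18322852 0.0605    ] [ 0.01322416  0.01945522 -0.00972102]
(352, 252) [0.63062636 0.19064764 0.0605    ] [ 0.00876752  0.01344398 -0.00971942]
(320, 245) [0.63018861 0.20609751 0.0355    ] [0.00077132 0.00023946 0.01529241]
```

The post's top face is at about (366,262), in contact with the flank of the fingers about 4 mm ahead of the TCP line. I'll shift the tool 2 mm in x and keep pushing.

Call:
jog_arm(motion=[[0.08,0.12,0,0,0,0,0],[0.08,0.24,0,0,0,0,0],[0.08,0.36,0,0,0,0,0],[0.08,0.48,0,0,0,0,0],[0.08,0.6,0,0,0,0,0],[0.08,0.72,0,0,0,0,0],[0.08,0.84,0,0,0,0,0],[0.08,0.96,0,0,0,0,0]])

```text
t: 10.62
position: [0.6164, 0.1847, 0.0481]
ee_rot: [3.041, -0.787, -0.003]
ft_force: [0.6, 0.8, -1.1]
finger_gap: -0.003
finger_force: 0.5
```

Call:
jog_arm(motion=[[0,0.12,0,0,0,0,0],[0,0.24,0,0,0,0,0],[0,0.36,0,0,0,0,0],[0,0.48,0,0,0,0,0],[0,0.6,0,0,0,0,0],[0,0.6,0,0,0,0,0]])

```text
t: 11.12
position: [0.6097, 0.1714, 0.0487]
ee_rot: [3.041, -0.787, -0.001]
ft_force: [0.1, 1.1, -0.0]
finger_gap: 0.001
finger_force: 0.3
```

```bash
python3 - <<'E'
from h import *
s=manip.read_state();print({k:s[k] for k in("t","position","ee_rot","ft_force")})
p,d=manip.grab_frame("wrist");cv2.imwrite("pics/w7.png",p[:,:,::-1]);np.savez("w7.npz",p=p,d=d,pos=s["position"],rot=s["ee_rot"])
E
```

```text
{'t': 11.1167, 'position': array([0.60967091, 0.17142083, 0.04873464]), 'ee_rot': array([ 3.04093524e+00, -7.87379283e-01, -9.01472652e-04]), 'ft_force': array([ 0.13795801,  1.13615083, -0.02910518])}
```

View pics/w7.png

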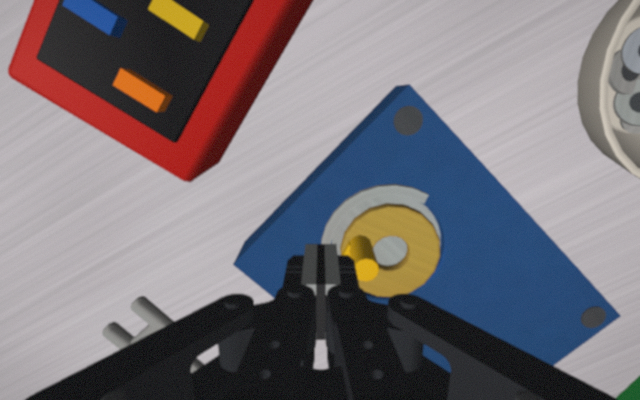

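The post's top, now at (367,268), is over the washer with about 16 mm still to go. I'll push until the hard stop shows in the force.

Call:
jog_arm(motion=[[0,0.1,0,0,0,0,0],[0,0.2,0,0,0,0,0],[0,0.3,0,0,0,0,0],[0,0.4,0,0,0,0,0],[0,0.5,0,0,0,0,0],[0,0.5,0,0,0,0,0]])

```text
t: 11.67
position: [0.604, 0.1613, 0.049]
ee_rot: [-3.04, 0.787, -0.0]
ft_force: [0.1, 4.2, 0.2]
finger_gap: -0.001
finger_force: 1.8
```

Call:
jog_arm(motion=[[0,0.05,0,0,0,0,0],[0,0.1,0,0,0,0,0],[0,0.1,0,0,0,0,0]])

```text
t: 11.92
position: [0.6037, 0.1608, 0.0491]
ee_rot: [-3.037, 0.787, -0.002]
ft_force: [1.5, 8.9, -1.1]
finger_gap: 0.002
finger_force: 3.8
```

The force has risen to 9 N and the motion has stalled, which is the hard stop. I'll back off, raise the arm and check.

Call:
jog_arm(motion=[[0,-0.3,0,0,0,0,0],[0,-0.6,-0.2,0,0,0,0],[0,-0.8,-1.2,0,0,0,0],[0,-0.8,-2.6,0,0,0,0],[0,-0.8,-4,0,0,0,0],[-1,-0.8,-5,0,0,0,0],[-2,-0.8,-5,0,0,0,0],[-2,-0.8,-5,0,0,0,0]])

```text
t: 12.58
position: [0.5676, 0.2022, 0.1768]
ee_rot: [-3.041, 0.783, -0.004]
ft_force: [-0.4, -0.5, -1.1]
finger_gap: 0.001
finger_force: 0.0
```

Call:
jog_arm(motion=[[0,0,0,0,0,0,0],[0,0,0,0,0,0,0],[0,0,0,0,0,0,0],[0,0,0,0,0,0,0]])

```text
t: 12.92
position: [0.5692, 0.1997, 0.1729]
ee_rot: [3.04, -0.788, -0.002]
ft_force: [-0.1, -0.5, -1.2]
finger_gap: -0.0
finger_force: 0.0
```

```bash
python3 - <<'E'
from h import *
s=manip.read_state();print({k:s[k] for k in("t","position","ee_rot","ft_force")})
p,d=manip.grab_frame("wrist");cv2.imwrite("pics/w8.png",p[:,:,::-1]);np.savez("w8.npz",p=p,d=d,pos=s["position"],rot=s["ee_rot"])
E
```

```text
{'t': 12.9167, 'position': array([0.56918254, 0.1997082 , 0.17286813]), 'ee_rot': array([ 3.04000804e+00, -7.88191904e-01, -1.51623312e-03]), 'ft_force': array([-0.0804352 , -0.49191355, -1.22710939])}
```

View pics/w8.png

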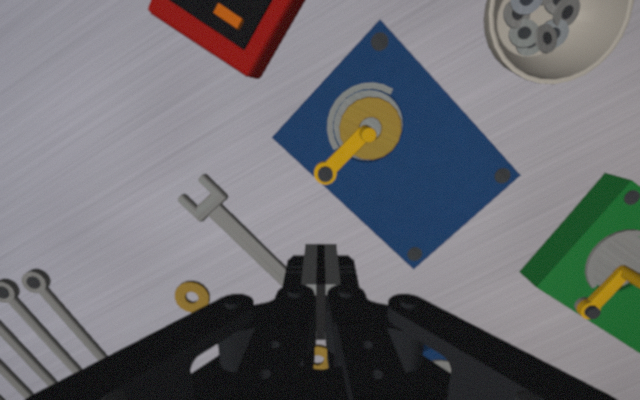

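The keeper arm runs from the pivot at (325,174) to the post at (369,132), across the washer at (371,127). I'll check the numbers.

```bash
python3 - <<'E'
from h import *
z=np.load("w8.npz");st=dict(position=z["pos"],ee_rot=z["rot"]);m=manip.camera_model("wrist")
a=onplane(m,[[325,174]],.0445,st)[0];b=onplane(m,[[369,133]],.0605,st)[0]
print(a,b,np.hypot(*(b-a)[:2]),"keeper deg",np.degrees(np.arctan2(*(b-a)[1::-1]))+90-17.15)
hsv=cv2.cvtColor(z["p"],cv2.COLOR_RGB2HSV);y=cv2.inRange(hsv,(15,100,60),(35,255,255));v,u=np.nonzero(y[90:165,338:410])
A,c=pose(m,st);u=u+338;v=v+90;X=c+(rays(m,np.c_[u,v])*z["d"][v,u][:,None])@A.T
k=X[:,2]<.036;print("washer top z",np.median(X[k,2]),X[k,2].std())
pts=np.c_[u,v][k];print(cv2.minEnclosingCircle(onplane(m,pts,.032,st)[:,:2].astype(np.float32)))
E
```

```text
[0.57658351 0.19076198 0.0445    ] [0.59077556 0.14727199 0.0605    ] 0.04574706208697728 keeper deg 0.9230020074713607
washer top z 0.0324461614262917 0.0007499027451899168
((0.589069664478302, 0.14569975435733795), 0.026944544166326523)
```

```bash
python3 -c "
from bench import manip
print(manip.finish_job())"
```

```text
the job is handed in; nothing more can be done
None
```

I handed the job in with the washer lying flat in the recess and the keeper closed over it (measured about 0.02 rad from the stop); the arm is raised clear, the bystanders were not touched as far as I could see, and the hand-in gave no verdict.

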